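# Put the stacked lids back on the fired jars

## Task

The four terracotta jars are back from the kiln, with their lids piled in one stack beside them. Take the stack apart and put every lid on the jar it fits, knob up and sitting flat on the rim with its flange down inside the mouth. The ware chips easily: set the lids down without dropping them, leave the jars standing where they are, and do not disturb the terracotta study or the loop tool.

Things in the scene. Friction and masses are not known exactly. Their poses are not given: they have to be found in the camera images.
- lid_a_knob (a point): The largest lid, terracotta with a cream line near its edge, at the bottom of the stack: a flat disc 104 mm across, 7 mm thick; on top a round knob 18 mm across, 15 mm tall; under it a hollow ring flange 78 mm across, 17 mm deep. Point: centre of the knob, 7.5 mm above the disc's top, 31.5 mm above the flange's foot; z up. 160 g +-25%.
- jar_a_mouth (a point): The largest jar, terracotta, empty, loose on the bench: 100 mm across at the rim, belly 4% wider, 84 mm tall, bore 88 mm (wall 6 mm). The largest lid belongs on it; its flange enters the mouth with about 5 mm to spare all round. Point: centre of the mouth at the height of the rim's top; z up. Lid seated: its knob point is 14.5 mm above this one.
- lid_b_knob (a point): The second largest lid, terracotta with a cream line near its edge, second from the bottom: a flat disc 88 mm across, 7 mm thick; on top a round knob 18 mm across, 15 mm tall; under it a hollow ring flange 62 mm across, 17 mm deep, standing on the disc below around that lid's knob. Point: centre of the knob, 7.5 mm above the disc's top, 31.5 mm above the flange's foot; z up. 120 g +-25%.
- jar_b_mouth (a point): The second largest jar, terracotta, empty, loose on the bench: 84 mm across at the rim, belly 4% wider, 76 mm tall, bore 72 mm (wall 6 mm). The second largest lid belongs on it; its flange enters the mouth with about 5 mm to spare all round. Point: centre of the mouth at the height of the rim's top; z up. Lid seated: its knob point is 14.5 mm above this one.
- lid_c_knob (a point): The second smallest lid, terracotta with a cream line near its edge, third from the bottom: a flat disc 72 mm across, 7 mm thick; on top a round knob 18 mm across, 15 mm tall; under it a hollow ring flange 46 mm across, 17 mm deep, standing on the disc below around that lid's knob. Point: centre of the knob, 7.5 mm above the disc's top, 31.5 mm above the flange's foot; z up. 80 g +-25%.
- jar_c_mouth (a point): The second smallest jar, terracotta, empty, loose on the bench: 68 mm across at the rim, belly 4% wider, 68 mm tall, bore 56 mm (wall 6 mm). The second smallest lid belongs on it; its flange enters the mouth with about 5 mm to spare all round. Point: centre of the mouth at the height of the rim's top; z up. Lid seated: its knob point is 14.5 mm above this one.
- lid_d_knob (a point): The smallest lid, terracotta with a cream line near its edge, on top of the stack: a flat disc 58 mm across, 7 mm thick; on top a round knob 18 mm across, 15 mm tall; under it a hollow ring flange 32 mm across, 17 mm deep, standing on the disc below around that lid's knob. Point: centre of the knob, 7.5 mm above the disc's top, 31.5 mm above the flange's foot; z up. 60 g +-25%.
- jar_d_mouth (a point): The smallest jar, terracotta, empty, loose on the bench: 54 mm across at the rim, belly 4% wider, 60 mm tall, bore 42 mm (wall 6 mm). The smallest lid belongs on it; its flange enters the mouth with about 5 mm to spare all round. Point: centre of the mouth at the height of the rim's top; z up. Lid seated: its knob point is 14.5 mm above this one.
- study: Bystander: a small terracotta study, 84 mm across and about 140 mm tall, on a white board 110 x 110 mm, at the right edge of the work. Origin: centre of the board's underside.
- loop_tool: Bystander: a clay loop tool with a wooden handle, about 205 mm long and 17 mm high, lying on the bench beyond the jars. Origin: under its middle; x along it towards the steel loop.
Mind the look-alikes: they are no part of the job. Leave any green or yellow look-alike of the part that bears lid_b_knob alone.

How it is judged:
By the outcome, as a careful person would: the job done as asked, in the order asked, and still so for the second after the job is handed in, with the robot touching nothing.
It also fails if it takes over 128 s, if anything falls off the work surface, if the arm or the gripper's body presses on something with over 40 N, if the wrist force passes 120 N, or if a joint passes its speed limit or range.

## Robot

A 6-joint arm with a two-finger parallel gripper is mounted at the origin on the work surface. World frame = base frame: x ahead of the robot, y to its left, z up, the work surface at z = 0. Lengths are in m, angles in rad, forces in N, time in s.
With the tool pointing down it reaches from about 0.375 to 0.975 m from the base axis. Payload 3.8 kg.
Tool frame: the origin (TCP) lies at the very end of the fingers, on their centre line; the grasp point (between the pads) lies 19 mm behind it; z points along the fingers, y is the line along which they close (so a half turn about z gives the same grasp; the last joint's range is limited). The gripper opens to 85 mm and grips with 20 to 120 N. Pads are 22 mm wide; open, the fingers measure 114 mm over their backs; the gripper's body (76 mm by 85 mm) begins 54 mm behind the grasp point. The pads swing forward as they close: fully open they stand 13 mm farther back than shut.
Start: joints at [1.271, 0.264, 1.604, -0, 1.274, -0.037], TCP at [0.175, 0.652, 0.231] pointing down, gripper open.
Joint ranges: [-2.63, 2.63], [-0.94, 2.18], [0.31, 2.57], [-1.31, 4.45], [0, 2.66], [-2.55, 2.55]. Speed limits (rad/s): [2.57, 2.57, 3.14, 3.14, 3.14, 3.14].

## Interface

Orientations are given as a rotation vector (axis times angle).
In Python, from workcell import monitor, viewer, job gives the robot as it stands. The module is installed in compiled form; this text tells all that it offers.
- The arm moves only by the tool step_arm, never from a script. Its argument "series" is one flat list of numbers, 4 for each row, row after row: the shift along the tool's x, y, z in m, then the turn about the tool's z in rad. A call has 1 to 8 rows; each row is the pose to reach, as a shift and turn from the pose commanded when the call began, along the tool's axes at that moment; what a row does not reach only later rows make up. A row lasts 1/8 s, in which the tool goes at most 62.5 mm and 10.7 degrees, less where a joint would pass 70% of its speed; a pose out of reach is approached as far as the arm can. A call with a gripper value outside its range is refused whole. "gripper" is the opening, from 0 (shut) to 1 (fully open), set as the call begins (left out, the last holds). The fingers move at their own pace and stop on an object; "newtons" is the grip in N (left out, the last holds). Time passes only in rows, so rows that repeat a pose let the fingers close. It gives the time, the measured TCP pose, the force, the opening and the grip force at its end, in the units of the state.
- monitor.read_state(): the state, without advancing time (a new reading comes with each control period).
- viewer.read_camera(name): name is "side" or "top" or "wrist"; returns a dict with "image" (400x640x3 uint8, red, green, blue), "intrinsics" (3x3 intrinsics, pixels), "T" (4x4, takes a point from camera to world coordinates); the wrist camera has in their place "hand_eye" (4x4, takes a point from camera to tool coordinates, whose origin is the TCP and whose axes are the flange's). Camera axes: x right, y up, looking along -z (the intrinsics and any distortion apply to the point x, -y, -z); pixel columns grow to the right and rows downward; lengths in m; the calibration is good to about 2 mm. The wrist camera is an equidistant fisheye: a pixel r from the principal point sees the ray r / f radians off the axis. A picture is of the moment at which its call begins: read the wrist's pose just before it. There is no depth.
- job.finish_job(): hands the job in; it is judged then, once.
Trained networks look in a picture, given as the dict that the camera call returned (one of the last four; its "shot" number tells which), for a name from the list of things; names that differ only in an ending like _2 or _b are one class to them, and where a whole thing is asked for, a point or a joint stands for the part that bears it (a point fixed in the world has none). Each returns a list of dicts, best first, with "score" (0 to 1); they miss things now and then, are a little off and sometimes report something else, mostly with a low value. They report only what shows in the picture. A call takes as long as a camera call. They do not tell look-alikes from the thing itself.
- viewer.boxes_of(picture, label): "extent" ([centre column, centre row, width, height] in pixels, round what is visible of it).
- viewer.spot_point(picture, label): "point" ([column, row] in pixels: a listed point, or the origin of a listed thing).
The state is a dict: "time": time; "q": joint angles; "joint_vel": joint speeds; "joint_torque": joint torques, N m; "tool_pos": TCP position; "tcp_rot": TCP orientation; "wrist_force": force on the tool from outside, world axes, zero at the start; "torque": the same for the moment, N m; "width": opening from 0.0 (shut) to 1.0 (fully open); "grip_force": force on a finger pad.
Only numpy, scipy, OpenCV 4.12 (cv2) and the standard library are available. Lean on these libraries where they do the work, as an engineer would, in place of code of your own. Each camera call takes 0.05 s, during which the arm holds its last target. There are 200 camera calls.

## Working session

There is one attempt and no reset: what is moved stays moved. The work goes in short steps, Python scripts to look and compute and a tool call to move; the robot and the scene stay as the last step left them, time stands still between calls to the robot, and variables do not carry over. Pictures are saved under pics/ and viewed, at most 14 in all, crops included, and the job is handed in when it is done.

Besides the shell and the picture viewer there is one more tool, called in YAML: its name, and indented under it one key for each argument. step_arm: Moves the arm, as the interface text tells. Its arguments: {"type":"object","properties":{"series":{"type":"array"},"gripper":{"type":"number"},"newtons":{"type":"number"}},"required":["series"]}

```bash
mkdir -p pics; cat > h.py <<'E'
import numpy as np, cv2
from scipy.spatial.transform import Rotation as R
from workcell import monitor, viewer, job
def snap(n,f=None):
    s=monitor.read_state(); p=viewer.read_camera(n)
    if f: cv2.imwrite('pics/'+f,p['image'][:,:,::-1])
    if n=='wrist':
        T=np.eye(4);T[:3,:3]=R.from_rotvec(s['tcp_rot']).as_matrix();T[:3,3]=s['tool_pos'];p['T']=T@p['hand_eye'];p['fish']=True
    return p
def ray(p,px):
    K=np.array(p['intrinsics']);x=(px[0]-K[0,2])/K[0,0];y=(px[1]-K[1,2])/K[1,1]
    if p.get('fish'):
        r=np.hypot(x,y);k=np.sin(r)/max(r,1e-9);d=np.array([x*k,-y*k,-np.cos(r)])
    else: d=np.array([x,-y,-1.])
    T=np.array(p['T']);return T[:3,3],T[:3,:3]@d
def atz(p,px,z):
    o,d=ray(p,px);return o+d*(z-o[2])/d[2]
def proj(p,X):
    T=np.array(p['T']);c=T[:3,:3].T@(np.array(X)-T[:3,3]);K=np.array(p['intrinsics']);v=np.array([c[0],-c[1],-c[2]])
    if p.get('fish'):
        r=np.hypot(v[0],v[1]);t=np.arctan2(r,v[2]);u=v[:2]/max(r,1e-9)*t
    else: u=v[:2]/v[2]
    return u*[K[0,0],K[1,1]]+K[:2,2]
E
python3 - <<'E'
from h import *
s=monitor.read_state();print({k:np.round(v,3) for k,v in s.items()})
p={}
for n in ['top','side','wrist']:
    q=snap(n,n+'0.png');print(n,[k for k in q],np.round(q['T'],3).tolist(),np.round(q['intrinsics'],1).tolist())
    for l in ['lid_a_knob','jar_a_mouth','study','loop_tool']:
        for r in viewer.spot_point(q,l):print(l,np.round(r['point'],1),round(r['score'],2))
E
```

```text
{'time': np.float64(0.0), 'q': array([ 1.271,  0.265,  1.605, -0.   ,  1.274, -0.037]), 'joint_vel': array([ 0.   ,  0.001,  0.   , -0.001, -0.002, -0.   ]), 'joint_torque': array([-2.0000e-03, -5.1513e+01, -3.6730e+01, -1.0000e-03,  1.3000e-02,
       -0.0000e+00]), 'tool_pos': array([0.175, 0.651, 0.23 ]), 'tcp_rot': array([-0.412, -3.114,  0.004]), 'wrist_force': array([-0.649,  0.038,  0.486]), 'torque': array([-0.007,  0.019, -0.01 ]), 'grip_force': np.float64(0.0), 'width': np.float64(1.001)}
top ['image', 'intrinsics', 'T', 'shot'] [[0.003, 0.982, -0.187, 0.306], [-1.0, 0.002, -0.005, -0.009], [-0.005, 0.187, 0.982, 1.324], [0.0, 0.0, 0.0, 1.0]] [[492.6, 0.0, 313.5], [0.0, 492.6, 207.8], [0.0, 0.0, 1.0]]
lid_a_knob [213.3 237.9] 0.6
lid_a_knob [361.1 176. ] 0.29
lid_a_knob [212.1 237. ] 0.25
lid_a_knob [250.3 177. ] 0.17
jar_a_mouth [362.7 176.4] 0.84
jar_a_mouth [214.8 238.4] 0.4
study [468.7 197.4] 0.9
study [247.5 177.2] 0.67
loop_tool [259.4 134.8] 0.8
side ['image', 'intrinsics', 'T', 'shot'] [[0.728, 0.532, -0.433, 0.142], [-0.686, 0.567, -0.456, -0.47], [0.003, 0.629, 0.778, 0.865], [0.0, 0.0, 0.0, 1.0]] [[403.6, 0.0, 319.7], [0.0, 403.6, 198.0], [0.0, 0.0, 1.0]]
lid_a_knob [226.1 175.2] 0.89
jar_a_mouth [367.  213.9] 0.86
jar_a_mouth [455.2 327.9] 0.57
study [453.2 328. ] 0.6
loop_tool [338.5 152.8] 0.85
wrist ['image', 'intrinsics', 'hand_eye', 'shot', 'T', 'fish'] [[0.26, -0.924, -0.282, 0.103], [0.966, 0.249, 0.075, 0.673], [0.001, -0.291, 0.957, 0.373], [0.0, 0.0, 0.0, 1.0]] [[309.7, 0.0, 317.7], [0.0, 309.7, 195.9], [0.0, 0.0, 1.0]]
lid_a_knob [159.8 376.9] 0.85
study [ 34.  381.3] 0.88
```

View pics/top0.png

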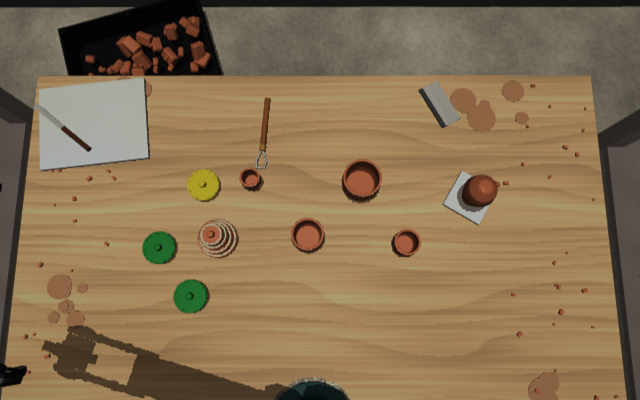

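View pics/side0.png

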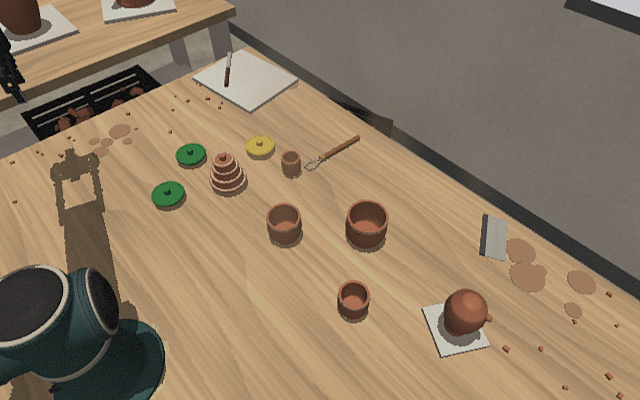

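View pics/wrist0.png

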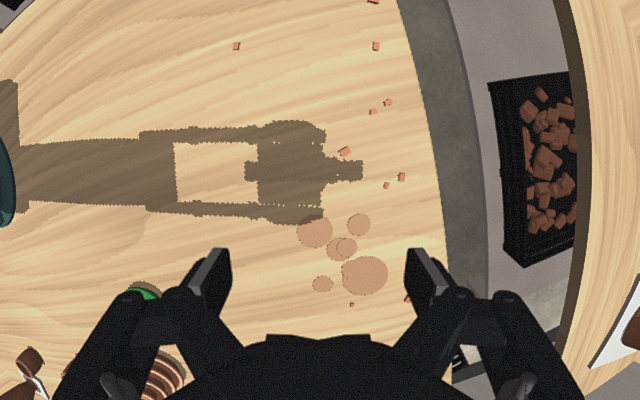

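The top view shows jars A (362,180), B (308,235), C (406,242) and D (250,178), and the stack at (218,238) with its top knob near (211,234). The study is at (478,192) and the loop tool at (264,135). The look-alikes are the green lids (159,248) and (191,296) and the yellow lid (203,185). None of those are in the stack; the terracotta pile of four is the one meant.

```bash
python3 - <<'E'
from h import *
Z=dict(A=.084,B=.076,C=.068,D=.060)
px={'top':dict(A=(362,180),B=(308,235),C=(406,242),D=(250,178)),'side':dict(A=(367,212),B=(285,212),C=(354,292),D=(291,158))}
for n in ['top','side']:
    q=snap(n)
    J=viewer.spot_point(q,'jar_a_mouth');JB=viewer.boxes_of(q,'jar_a_mouth')
    for k,c in px[n].items():
        for r in J:
            if np.hypot(*(np.array(r['point'])-c))<14: print(n,k,'spot',np.round(r['point'],1),round(r['score'],2),np.round(atz(q,r['point'],Z[k])[:2],4))
        for r in JB:
            if np.hypot(*(np.array(r['extent'][:2])-c))<16: print(n,k,'box',np.round(r['extent'],1),round(r['score'],2))
    for l in ['lid_a_knob','lid_d_knob']:
        for r in viewer.spot_point(q,l): print(n,l,np.round(r['point'],1),round(r['score'],2),np.round(atz(q,r['point'],.1035)[:2],4))
    print([ (np.round(r['extent'],1).tolist(),round(r['score'],2)) for r in viewer.boxes_of(q,'lid_a_knob')])
    c=(218,238) if n=='top' else (227,172)
    cr=q['image'][c[1]-30:c[1]+30,c[0]-40:c[0]+40]
    cv2.imwrite(f'pics/st_{n}.png',cv2.resize(cr,None,fx=6,fy=6,interpolation=2)[:,:,::-1])
a,b=cv2.imread('pics/st_top.png'),cv2.imread('pics/st_side.png');cv2.imwrite('pics/st.png',cv2.resize(np.hstack([a,b]),(800,300)))
E
```

```text
top A spot [359.3 172.8] 0.59 [ 0.6351 -0.1205]
top A box [361.6 179.2  36.   39.4] 0.73
top lid_a_knob [217.2 236.9] 0.79 [0.4642 0.2383]
top lid_d_knob [210.8 232.4] 0.57 [0.4755 0.2548]
[([222.1, 239.4, 23.8, 34.9], 0.51)]
side A spot [366.6 214.2] 0.82 [ 0.6247 -0.1261]
side A box [367.6 222.6  42.4  50.9] 0.71
side lid_a_knob [224.5 173.9] 0.65 [0.443  0.1997]
side lid_d_knob [224.  157.1] 0.76 [0.4767 0.2503]
side lid_d_knob [224.3 173.2] 0.4 [0.4441 0.202 ]
[([227.1, 180.5, 36.7, 18.6], 0.76), ([225.5, 175.1, 31.2, 14.3], 0.46)]
```

View pics/st.png

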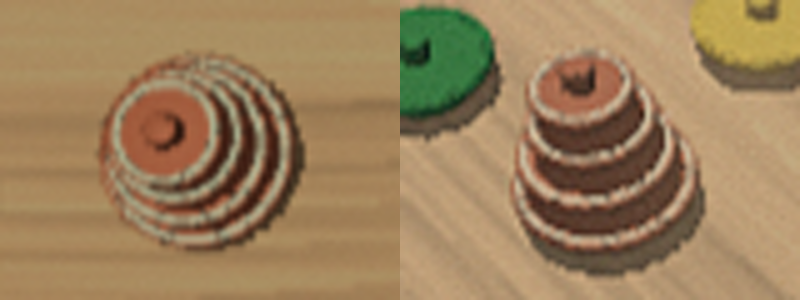

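The stack crop shows four terracotta lids, with the top knob at about top-image (211,233). The neighbouring green and yellow lids stand apart from it. Next I'll get all the jars with their own labels.

```bash
python3 - <<'E'
from h import *
Z=dict(A=.084,B=.076,C=.068,D=.060)
for n in ['top','side']:
    q=snap(n)
    for k in 'ABCD':
        for r in viewer.spot_point(q,f'jar_{k.lower()}_mouth')[:3]:
            print(n,k,np.round(r['point'],1),round(r['score'],2),np.round(atz(q,r['point'],Z[k])[:2],4))
    # terracotta mask components
    im=q['image'];hsv=cv2.cvtColor(im,cv2.COLOR_RGB2HSV)
    m=((hsv[...,0]<13)&(hsv[...,1]>110)).astype('u1')
    N,L,S,C=cv2.connectedComponentsWithStats(m)
    for i in range(1,N):
        if 150<S[i,4]<3000: print(n,'comp',S[i].tolist(),np.round(C[i],1))
s=monitor.read_state();M=R.from_rotvec(s['tcp_rot']).as_matrix()
d=np.array([.476,.2525,.20])-s['tool_pos'];print('tool shift',np.round(M.T@d,4)); print(np.round(M,3).tolist())
E
```

```text
top A [359.5 174.7] 0.96 [ 0.63   -0.1209]
top A [264.1 134.3] 0.67 [0.7396 0.1292]
top B [305. 232.] 0.75 [0.4808 0.0198]
top B [215.2 232.9] 0.51 [0.478  0.2494]
top C [404.8 238.1] 0.82 [ 0.4668 -0.236 ]
top D [248.1 179.7] 0.78 [0.6222 0.1714]
top comp [178, 16, 23, 23, 364] [190.5  25.2]
top comp [163, 22, 16, 19, 232] [170.7  31.4]
top comp [98, 30, 87, 46, 2049] [141.5  55.4]
top comp [189, 40, 22, 34, 498] [198.7  56.4]
top comp [261, 98, 9, 46, 202] [264.9 121.2]
top comp [342, 159, 40, 42, 1283] [361.2 179.4]
top comp [240, 167, 21, 23, 377] [250.  178.1]
top comp [462, 175, 38, 32, 900] [479.6 190.6]
top comp [291, 218, 33, 35, 884] [307.2 234.5]
top comp [202, 226, 18, 17, 241] [210.5 233.9]
top comp [392, 229, 29, 28, 610] [406.1 242.4]
side B [283.4 215.8] 0.73 [0.4788 0.0123]
side C [352.  295.5] 0.69 [ 0.453  -0.2437]
side D [291.6 154.8] 0.56 [0.6394 0.1694]
side comp [0, 0, 41, 35, 1010] [18.7 15.4]
side comp [117, 0, 37, 8, 198] [132.8   2.6]
side comp [67, 107, 26, 18, 233] [ 80.2 113.8]
side comp [55, 117, 16, 14, 154] [ 62.6 123.7]
side comp [211, 167, 29, 14, 169] [225.8 175.1]
side comp [210, 171, 34, 18, 197] [228.  182.4]
side comp [347, 200, 42, 33, 997] [366.8 216.2]
side comp [266, 203, 35, 28, 458] [284.4 217.9]
side comp [346, 221, 41, 27, 449] [364.2 237.7]
side comp [271, 226, 30, 19, 194] [286.4 236. ]
side comp [338, 280, 32, 39, 905] [353.2 298.4]
side comp [444, 289, 48, 47, 1614] [465.3 312. ]
tool shift [-0.3941 -0.3075  0.0313]
[[-0.966, 0.26, 0.0], [0.26, 0.966, 0.0], [-0.0, 0.0, -1.0]]
```

step_arm:
  series: [-0.05,-0.039,0.004,-0.033,-0.1,-0.078,0.008,-0.066,-0.15,-0.117,0.012,-0.099,-0.2,-0.156,0.016,-0.132,-0.25,-0.195,0.02,-0.165,-0.3,-0.234,0.024,-0.198,-0.35,-0.273,0.028,-0.231,-0.394,-0.307,0.031,-0.263]

```text
time: 2.85
tool_pos: [0.4769, 0.2517, 0.2006]
tcp_rot: [-0.002, 3.141, 0.001]
wrist_force: [1.7, 0.1, -0.3]
width: 0.998
grip_force: 0.0
```

```bash
python3 - <<'E'
from h import *
s=monitor.read_state();print(s['time'],s['tool_pos'],s['tcp_rot'])
q=snap('wrist','w1.png')
for l in ['lid_d_knob','jar_d_mouth','jar_b_mouth']:
    for r in viewer.spot_point(q,l): print(l,np.round(r['point'],1),round(r['score'],2),np.round(atz(q,r['point'],.1035 if 'lid' in l else .06 if '_d_' in l else .076)[:2],4))
print('pred',proj(q,[.476,.2525,.1035]),proj(q,[.628,.17,.06]),proj(q,[.48,.017,.076]))
E
```

```text
2.85 [0.47688266 0.25169616 0.20059399] [-2.10130342e-03  3.14060890e+00  8.64114872e-04]
lid_d_knob [323.2 193.9] 0.93 [0.4733 0.2582]
jar_d_mouth [246.8 313.5] 0.79 [0.6319 0.1713]
jar_b_mouth [100.8 190.1] 0.85 [0.477  0.0207]
pred [316.09512469 197.12057504] [245.33988375 310.8793232 ] [ 98.87517749 192.75065525]
```

View pics/w1.png

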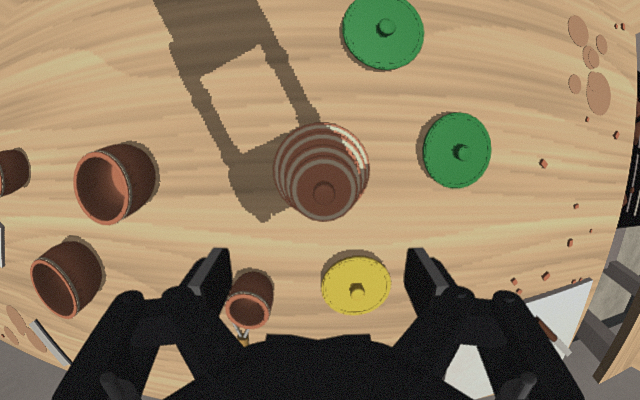

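The wrist view shows the stack's top knob at (323,192), clear of the green lids (387,27) and (462,152) and the yellow one (357,288). Jar D is at (249,310) and jar B at (102,187). I'll go lower.

step_arm:
  series: [0.003,0.006,0.03,0,0.003,0.006,0.06,0,0.003,0.006,0.06,0]
  gripper: 0.45

```text
time: 3.42
tool_pos: [0.4696, 0.2598, 0.1377]
tcp_rot: [0.004, -3.136, 0.004]
wrist_force: [-1.1, -0.0, -0.8]
width: 0.45
grip_force: 0.0
```

```bash
cat >> h.py <<'E'
def knob(l,z,f=None,lab='lid_%s_knob'):
    s=monitor.read_state();q=snap('wrist',f);g=proj(q,s['tool_pos'])
    for r in viewer.spot_point(q,lab%l)[:3]:
        X=atz(q,r['point'],z);print(l,np.round(r['point'],1),round(r['score'],2),np.round(X,4),'d',np.round(X-s['tool_pos'],4))
    return q
E
python3 - <<'E'
from h import *
q=knob('d',.1035,'w2.png')
s=monitor.read_state();print(s['tool_pos'],s['width'],proj(q,s['tool_pos']))
E
```

```text
d [312.  234.2] 0.63 [0.4732 0.2582 0.1035] d [ 0.0035 -0.0016 -0.0342]
[0.47233561 0.2605623  0.14088007] 0.44923625823908975 [315.3535515  262.02875995]
```

View pics/w2.png

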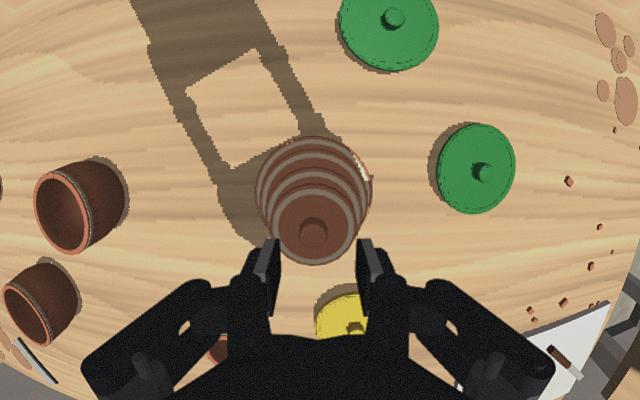

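Knob D is at (314,232), between the open pads at (270,260) and (365,260). Now I'll descend and grip.

step_arm:
  series: [-0.001,-0.002,0.02,0,-0.001,-0.002,0.035,0,-0.001,-0.002,0.041,0,-0.001,-0.002,0.041,0]

```text
time: 4.03
tool_pos: [0.4737, 0.2574, 0.0992]
tcp_rot: [0.0, -3.141, 0.0]
wrist_force: [0.5, 0.0, 0.6]
width: 0.449
grip_force: 0.0
```

step_arm:
  series: [0,0,0,0,0,0,0,0,0,0,0,0,0,0,0,0]
  gripper: 0
  newtons: 30

```text
time: 4.53
tool_pos: [0.4743, 0.2576, 0.0998]
tcp_rot: [-0.0, 3.141, 0.001]
wrist_force: [0.5, 0.5, 3.1]
width: 0.187
grip_force: 29.3
```

```bash
python3 - <<'E'
from h import *
q=knob('d',.1035,'w3.png')
s=monitor.read_state();print(s['tool_pos'],s['width'],s['grip_force'],s['wrist_force'])
E
```

```text
d [320.8 254.9] 0.73 [0.4725 0.2611 0.1035] d [-0.0017  0.0035  0.0037]
[0.47422046 0.25762432 0.09977014] 0.19201682007986565 29.32990998029709 [-0.26838479  0.76118991  2.91931862]
```

View pics/w3.png

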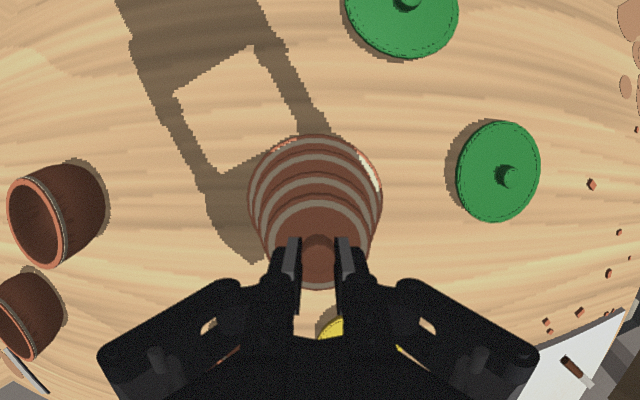

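The knob is between the pads at (319,250) and the grip is firm. I'll lift and carry it past jar D so the jar shows unobstructed.

step_arm:
  series: [0,0,-0.02,0,0,0,-0.06,0,-0.05,-0.02,-0.065,0,-0.1,-0.04,-0.07,0,-0.15,-0.06,-0.07,0,-0.195,-0.075,-0.07,0,-0.226,-0.087,-0.07,0,-0.226,-0.087,-0.07,0]

```text
time: 5.62
tool_pos: [0.7013, 0.1688, 0.168]
tcp_rot: [-0.003, -3.141, 0.001]
wrist_force: [-0.7, 0.2, -1.4]
width: 0.187
grip_force: 29.3
```

```bash
cat > jar.py <<'E'
from h import *
import sys
k,z,Rr,Rb,f=sys.argv[1],float(sys.argv[2]),float(sys.argv[3]),float(sys.argv[4]),sys.argv[5]
# rim fit: bright terracotta rim/interior; compare network point with outline of the predicted rim circle
q=knob(k,z,f,'jar_%s_mouth');s=monitor.read_state();print(np.round(s['tool_pos'],4),s['width'],s['grip_force'])
r=viewer.spot_point(q,'jar_%s_mouth'%k)
c=atz(q,r[0]['point'],z)
im=q['image'];g=cv2.GaussianBlur(im,(3,3),0).astype(float)
t=np.linspace(0,2*np.pi,120,endpoint=False)
hs=cv2.cvtColor(im,cv2.COLOR_RGB2HSV)
def samp(x,y,rad):
    P=np.array([proj(q,[x+rad*np.cos(a),y+rad*np.sin(a),z]) for a in t]).astype(np.float32)
    return np.stack([cv2.remap(g[...,i],P[None,:,0],P[None,:,1],1)[0] for i in range(3)],1).sum(1)
best=[]
for dx in np.arange(-.012,.0121,.002):
    for dy in np.arange(-.012,.0121,.002):
        x,y=c[0]+dx,c[1]+dy
        best.append((np.mean(samp(x,y,Rr-.003))-np.mean(samp(x,y,Rb-.003)),x,y))
best.sort(reverse=True);b=np.array(best[:5]);print('rimfit',np.round(b,4).tolist())
x,y=b[:3,1:].mean(0);print('shift tool x,y to centre',np.round([-(x-s['tool_pos'][0]),y-s['tool_pos'][1]],4))
v=im[:,:,::-1].copy()
for a in t:
    for rad,col in((Rr,(255,255,0)),(Rb,(0,255,0))):
        u=proj(q,[x+rad*np.cos(a),y+rad*np.sin(a),z]);cv2.circle(v,tuple(int(i) for i in u),0,col,-1)
cv2.imwrite('pics/'+f,v)
E
python3 jar.py d .060 .027 .021 d1.png
```

```text
d [317.5 109.2] 0.9 [0.6302 0.1707 0.06  ] d [-0.0711  0.002  -0.108 ]
[0.699  0.1701 0.1681] 0.18845932710328767 29.333437979221344
rimfit [[203.0952, 0.6302, 0.1707], [188.293, 0.6282, 0.1707], [184.3478, 0.6302, 0.1687], [181.2947, 0.6322, 0.1707], [168.5103, 0.6302, 0.1727]]
shift tool x,y to centre [ 0.0695 -0.0001]
```

View pics/d1.png

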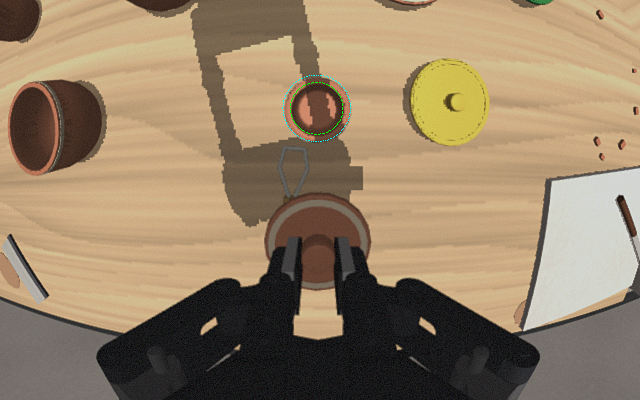

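Jar D's rim fit matches the picture, centred at (317,108). Now the lid's own offset in the grip: its edge is at rows 192–290, columns 264–371.

```bash
python3 - <<'E'
from h import *
q=snap('wrist');tp=np.array([.7000,.1702,.168]);s=monitor.read_state();print(s['tool_pos'])
tp=s['tool_pos']
for g in (.008,.010,.012):
  print(g,[np.round(atz(q,p,tp[2]-g)[:2]-tp[:2],4).tolist() for p in [(317.5,192.5)]],[np.round(atz(q,p,tp[2]-g+.007)[:2]-tp[:2],4).tolist() for p in [(265,240),(371,240)]])
E
```

```text
[0.69851975 0.17075408 0.1686709 ]
0.008 [[-0.0309, 0.0016]] [[-0.0076, -0.0253], [-0.0076, 0.0291]]
0.01 [[-0.0304, 0.0016]] [[-0.0067, -0.0257], [-0.0067, 0.0295]]
0.012 [[-0.0298, 0.0016]] [[-0.0058, -0.0261], [-0.0058, 0.0299]]
```

step_arm:
  series: [0.04,-0.001,0,0,0.0685,-0.0015,0,0,0.0685,-0.0015,0.02,0,0.0685,-0.0015,0.04,0,0.0685,-0.0015,0.06,0,0.0685,-0.0015,0.065,0,0.0685,-0.0015,0.065,0]

```text
time: 6.7
tool_pos: [0.6312, 0.1687, 0.1031]
tcp_rot: [0.0, -3.14, 0.001]
wrist_force: [0.7, -0.1, -0.8]
width: 0.19
grip_force: 29.3
```

```bash
python3 - <<'E'
from h import *
q=snap('wrist','d2.png')
s=monitor.read_state();print(s['tool_pos'],s['width'],s['grip_force'],s['wrist_force'])
E
```

```text
[0.63178098 0.1688417  0.10407849] 0.19012442387762352 29.34179127216339 [-0.42480984  0.76595587 -0.10180904]
```

View pics/d2.png

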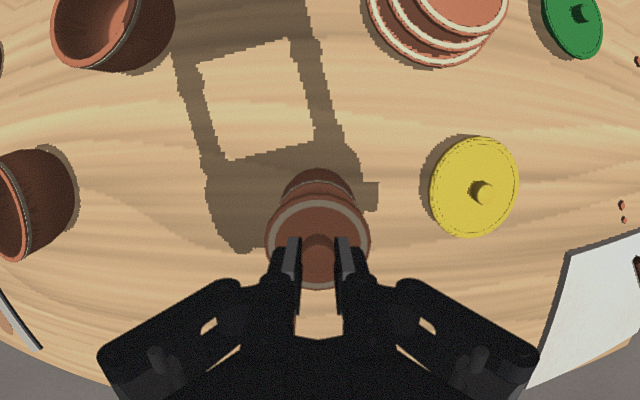

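Jar D is centred under the lid at column 317. I'll lower it.

step_arm:
  series: [0,0,0.01,0,0,0,0.02,0,0,0,0.027,0,0,0,0.03,0,0,0,0.031,0,0,0,0.032,0,0,0,0.032,0]

```text
time: 7.62
tool_pos: [0.6315, 0.169, 0.0726]
tcp_rot: [-0.0, 3.141, 0.0]
wrist_force: [-0.1, 0.4, -1.0]
width: 0.19
grip_force: 29.3
```

step_arm:
  series: [0,0,0.001,0,0,0,0.001,0]

```text
time: 7.88
tool_pos: [0.6318, 0.169, 0.0722]
tcp_rot: [-0.0, 3.141, 0.0]
wrist_force: [-0.6, 0.4, 3.9]
width: 0.189
grip_force: 29.7
```

step_arm:
  series: [0,0,0.001,0,0,0,0.001,0]

```text
time: 8.12
tool_pos: [0.6322, 0.1691, 0.0721]
tcp_rot: [-0.0, 3.14, 0.001]
wrist_force: [-2.8, 0.9, 8.2]
width: 0.188
grip_force: 30.1
```

step_arm:
  series: [0,0,-0.0015,0,0,0,-0.0015,0]

```text
time: 8.38
tool_pos: [0.6317, 0.169, 0.0723]
tcp_rot: [-0.0, 3.141, 0.0]
wrist_force: [-0.6, 0.2, 5.4]
width: 0.187
grip_force: 29.7
```

step_arm:
  series: [0,0,0,0,0,0,0,0,0,0,0,0]
  gripper: 0.45

```text
time: 8.75
tool_pos: [0.631, 0.1688, 0.0713]
tcp_rot: [0.0, -3.141, 0.0]
wrist_force: [-0.2, -1.4, -0.6]
width: 0.451
grip_force: 0.0
```

step_arm:
  series: [0,0,-0.02,0,0,0,-0.06,0,0.03,0.02,-0.09,0,0.08,0.045,-0.09,0,0.115,0.065,-0.09,0,0.155,0.088,-0.09,0,0.155,0.088,-0.07,0,0.155,0.088,-0.07,0]

```text
time: 9.75
tool_pos: [0.4752, 0.2569, 0.1419]
tcp_rot: [0.002, -3.141, 0.001]
wrist_force: [0.1, -0.4, -0.7]
width: 0.449
grip_force: 0.0
```

```bash
python3 - <<'E'
from h import *
q=knob('c',.0795,'w4.png')
s=monitor.read_state();print(s['tool_pos'],s['width'])
print('stack d est',proj(q,[.473,.2576,.0795]))
t=snap('top')
for l in 'cd':
  for r in viewer.spot_point(t,'lid_%s_knob'%l)[:4]: print(np.round(r['point'],1),round(r['score'],2),np.round(atz(t,r['point'],.0795 if l=='c' else .0745)[:2],4))
E
```

```text
c [317.  209.2] 0.74 [0.4723 0.2583 0.0795] d [-0.0029  0.0015 -0.0624]
[0.47694267 0.25699937 0.14300014] 0.45018089829736013
stack d est [315.93683332 210.14928636]
[214.6 233. ] 0.63 [0.4773 0.2502]
[248.  174.9] 0.62 [0.6315 0.17  ]
[263.1 130.9] 0.27 [0.7524 0.1331]
```

View pics/w4.png

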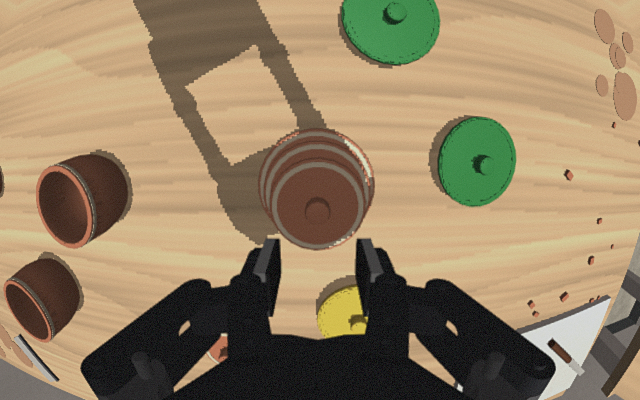

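Lid C's knob is at (318,209), still centred with the stack.

step_arm:
  series: [0.002,0,0.03,0,0.003,0,0.05,0,0.003,0,0.06,0,0.003,0,0.066,0,0.003,0,0.066,0]

```text
time: 10.62
tool_pos: [0.4736, 0.2569, 0.076]
tcp_rot: [0.0, 3.141, 0.0]
wrist_force: [0.1, 0.0, -0.4]
width: 0.452
grip_force: 0.0
```

step_arm:
  series: [0,0,0,0,0,0,0,0,0,0,0,0,0,0,0,0]
  gripper: 0

```text
time: 11.12
tool_pos: [0.4739, 0.2572, 0.0765]
tcp_rot: [-0.0, 3.14, 0.001]
wrist_force: [0.7, 1.1, 3.0]
width: 0.187
grip_force: 29.4
```

step_arm:
  series: [0,0,-0.02,0,0,0,-0.06,0,-0.005,-0.03,-0.095,0,-0.015,-0.09,-0.095,0,-0.025,-0.15,-0.095,0,-0.035,-0.21,-0.095,0,-0.045,-0.27,-0.095,0,-0.05,-0.33,-0.095,0]

```text
time: 12.12
tool_pos: [0.523, -0.0751, 0.1704]
tcp_rot: [0.0, -3.141, -0.0]
wrist_force: [1.1, 0.1, -0.3]
width: 0.185
grip_force: 29.4
```

step_arm:
  series: [-0.005,-0.055,0,0,-0.01,-0.11,0,0,-0.016,-0.165,0,0,-0.016,-0.165,0,0,-0.016,-0.165,0,0]

```text
time: 12.75
tool_pos: [0.5386, -0.2377, 0.1699]
tcp_rot: [-0.001, -3.14, -0.002]
wrist_force: [0.3, 0.5, -0.8]
width: 0.186
grip_force: 29.5
```

```bash
python3 jar.py c .068 .034 .028 c1.png
```

```text
c [307.1  97.5] 0.68 [ 0.4581 -0.2436  0.068 ] d [-0.0805 -0.0059 -0.1019]
c [608.4 255.7] 0.67 [0.6226 0.1554 0.068 ] d [ 0.084   0.3931 -0.1019]
[ 0.5389 -0.2367  0.1702] 0.19228233351918986 29.507963061332703
rimfit [[256.9638, 0.4581, -0.2416], [256.1118, 0.4561, -0.2416], [252.5819, 0.4581, -0.2396], [249.4628, 0.4561, -0.2396], [216.4607, 0.4561, -0.2436]]
shift tool x,y to centre [ 0.0815 -0.0042]
```

View pics/c1.png

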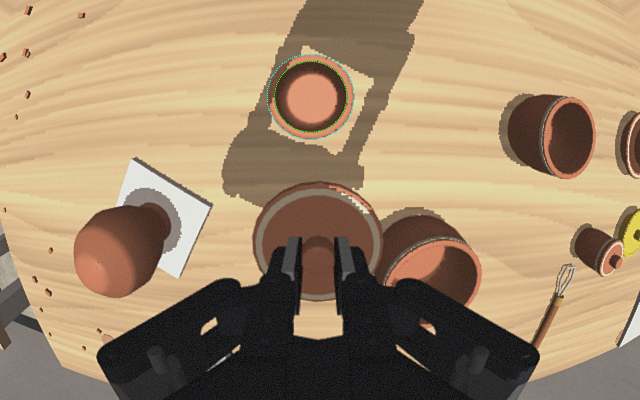

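Jar C's rim fit agrees with the picture, centred at (311,96). Jar D with its lid seated shows at (600,255).

step_arm:
  series: [0.05,-0.003,0,0,0.08,-0.005,0,0,0.08,-0.005,0.03,0,0.08,-0.005,0.05,0,0.08,-0.005,0.05,0]

```text
time: 13.52
tool_pos: [0.4579, -0.2411, 0.1191]
tcp_rot: [0.003, -3.138, -0.003]
wrist_force: [-0.6, -0.6, -1.0]
width: 0.187
grip_force: 29.5
```

```bash
python3 - <<'E'
from h import *
q=snap('wrist','c2.png')
s=monitor.read_state();print(s['tool_pos'],s['width'],s['grip_force'])
E
```

```text
[ 0.45898455 -0.24183982  0.12044022] 0.19058161348734892 29.545238614082336
```

View pics/c2.png

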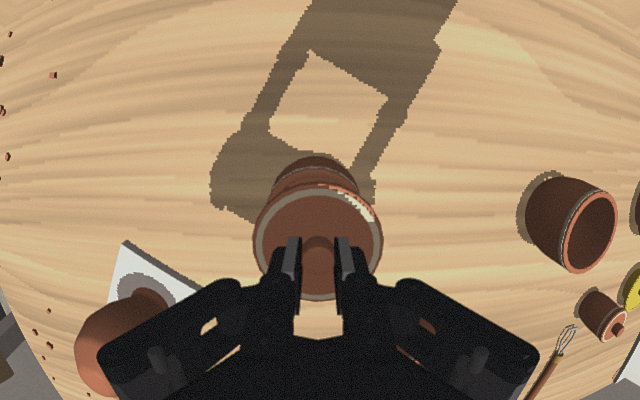

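Jar C sits centred beneath the lid, with its body spanning columns 274–356. I'll lower it.

step_arm:
  series: [0,-0.001,0.012,0,0,-0.001,0.024,0,0,-0.001,0.033,0,0,-0.001,0.037,0,0,-0.001,0.038,0,0,-0.001,0.038,0]

```text
time: 14.32
tool_pos: [0.4596, -0.2443, 0.083]
tcp_rot: [-0.0, 3.141, -0.0]
wrist_force: [-0.0, 0.3, -0.3]
width: 0.19
grip_force: 29.5
```

step_arm:
  series: [0,0,0.001,0,0,0,0.001,0]

```text
time: 14.58
tool_pos: [0.4595, -0.2442, 0.082]
tcp_rot: [-0.0, 3.141, -0.0]
wrist_force: [0.3, 0.4, -0.5]
width: 0.192
grip_force: 29.5
```

step_arm:
  series: [0,0,0.001,0,0,0,0.001,0]

```text
time: 14.82
tool_pos: [0.4595, -0.2442, 0.0809]
tcp_rot: [-0.0, 3.141, -0.0]
wrist_force: [-0.2, 0.7, -0.8]
width: 0.189
grip_force: 29.6
```

step_arm:
  series: [0,0.001,0.001,0,0,0.001,0.001,0]

```text
time: 15.08
tool_pos: [0.4599, -0.2439, 0.0807]
tcp_rot: [-0.001, 3.141, -0.002]
wrist_force: [-1.5, -1.7, 4.8]
width: 0.189
grip_force: 30.0
```

step_arm:
  series: [0,0,0.001,0,0,0,0.001,0]

```text
time: 15.32
tool_pos: [0.4601, -0.2441, 0.0807]
tcp_rot: [-0.001, 3.14, -0.003]
wrist_force: [-3.1, -1.5, 9.4]
width: 0.187
grip_force: 30.6
```

step_arm:
  series: [0,0,-0.0015,0,0,0,-0.0015,0]

```text
time: 15.58
tool_pos: [0.4598, -0.2433, 0.0806]
tcp_rot: [-0.0, 3.141, -0.001]
wrist_force: [-0.7, -0.0, 4.4]
width: 0.189
grip_force: 30.0
```

step_arm:
  series: [0,0,0,0,0,0,0,0,0,0,0,0]
  gripper: 0.45

```text
time: 15.95
tool_pos: [0.4591, -0.2428, 0.0798]
tcp_rot: [0.0, -3.141, -0.001]
wrist_force: [-0.2, 0.0, 0.3]
width: 0.45
grip_force: 0.0
```

step_arm:
  series: [0,0,-0.02,0,0,0,-0.06,0,-0.005,0.04,-0.06,0,-0.01,0.1,-0.06,0,-0.015,0.16,-0.06,0,-0.02,0.22,-0.06,0,-0.02,0.28,-0.06,0,-0.02,0.34,-0.06,0]

```text
time: 16.95
tool_pos: [0.4791, 0.0988, 0.1404]
tcp_rot: [-0.0, 3.141, 0.0]
wrist_force: [1.3, 0.0, -0.3]
width: 0.448
grip_force: 0.0
```

step_arm:
  series: [0.002,0.055,0,0,0.004,0.11,0,0,0.006,0.16,0,0,0.006,0.16,0.02,0,0.006,0.16,0.02,0,0.006,0.16,0.02,0]

```text
time: 17.7
tool_pos: [0.4732, 0.2565, 0.1203]
tcp_rot: [-0.001, -3.141, 0.0]
wrist_force: [0.7, 0.5, -0.2]
width: 0.447
grip_force: 0.0
```

```bash
python3 - <<'E'
from h import *
q=knob('b',.0555,'w5.png')
s=monitor.read_state();print(s['tool_pos'],s['width'])
t=snap('top')
for l in 'abcd':
  for r in viewer.spot_point(t,'lid_%s_knob'%l)[:3]: print(l,np.round(r['point'],1),round(r['score'],2),np.round(atz(t,r['point'],dict(a=.0315,b=.0555,c=.0825,d=.0745)[l])[:2],4))
E
```

```text
b [497.9 173.5] 0.79 [0.4434 0.3977 0.0555] d [-0.0299  0.1412 -0.0648]
b [361.2 335.1] 0.69 [0.5904 0.297  0.0555] d [ 0.1172  0.0405 -0.0648]
b [314.9 207.6] 0.68 [0.47   0.2565 0.0555] d [-0.0032  0.     -0.0648]
[0.47385545 0.25638289 0.12098572] 0.4510791240352129
a [215.7 238.2] 0.65 [0.47   0.2567]
b [156.2 248.7] 0.7 [0.4393 0.4047]
b [213.1 238.9] 0.68 [0.4651 0.2585]
c [410.8 241.8] 0.58 [ 0.4555 -0.2483]
d [247.2 176.6] 0.88 [0.6269 0.1719]
```

View pics/w5.png

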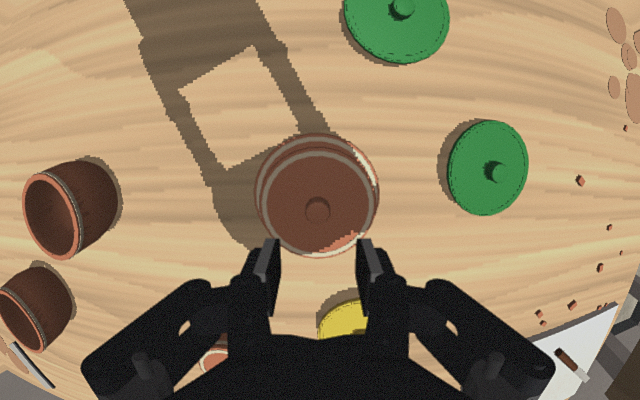

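The three "lid_b" candidates are green (498,173), yellow (361,335) and terracotta on the stack (317,210). The terracotta one with the cream line on the stack is the right one, and the green and yellow lids stay. Going down on (317,210).

step_arm:
  series: [0.001,0,0.03,0,0.001,0,0.05,0,0.001,0,0.062,0,0.001,0,0.068,0,0.001,0,0.068,0]

```text
time: 18.68
tool_pos: [0.4724, 0.2569, 0.0524]
tcp_rot: [0.0, -3.142, 0.0]
wrist_force: [0.2, -0.5, 1.2]
width: 0.449
grip_force: 0.0
```

step_arm:
  series: [0,0,0,0,0,0,0,0,0,0,0,0,0,0,0,0]
  gripper: 0

```text
time: 19.18
tool_pos: [0.473, 0.2573, 0.0531]
tcp_rot: [-0.0, 3.14, 0.001]
wrist_force: [0.2, 0.3, 4.3]
width: 0.186
grip_force: 29.3
```

step_arm:
  series: [0,0,-0.02,0,0,0,-0.07,0,-0.01,-0.04,-0.125,0,-0.03,-0.1,-0.125,0,-0.06,-0.16,-0.125,0,-0.09,-0.21,-0.125,0,-0.1,-0.24,-0.125,0,-0.1,-0.24,-0.125,0]

```text
time: 20.18
tool_pos: [0.5725, 0.0143, 0.1765]
tcp_rot: [-0.006, -3.14, 0.001]
wrist_force: [-1.2, 1.5, -1.6]
width: 0.189
grip_force: 29.6
```

```bash
python3 jar.py b .076 .042 .036 b1.png
```

```text
b [317.3  77.6] 0.93 [0.4765 0.0163 0.076 ] d [-0.096   0.0021 -0.1005]
[0.5715 0.0168 0.1764] 0.18848908720148685 29.575964212417603
rimfit [[249.3574, 0.4765, 0.0163], [247.2988, 0.4785, 0.0163], [236.3307, 0.4765, 0.0183], [231.6867, 0.4765, 0.0143], [229.3543, 0.4745, 0.0163]]
shift tool x,y to centre [0.0944 0.0002]
```

View pics/b1.png

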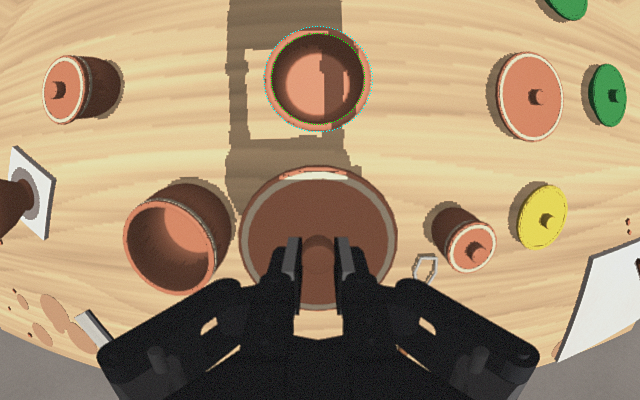

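Jar B's rim is fitted at (317,78). Jars C (62,88) and D (470,245) are lidded, and lid A at (535,97) is undisturbed. Moving over jar B and lowering.

step_arm:
  series: [0.05,-0.001,0,0,0.0935,-0.0015,0,0,0.0935,-0.0015,0.02,0,0.0935,-0.0015,0.04,0,0.0935,-0.0015,0.045,0,0.0935,-0.0015,0.045,0]

```text
time: 21.08
tool_pos: [0.4784, 0.0162, 0.1322]
tcp_rot: [0.002, -3.141, -0.0]
wrist_force: [0.4, 0.4, -1.2]
width: 0.186
grip_force: 29.6
```

```bash
python3 - <<'E'
from h import *
q=snap('wrist','b2.png')
s=monitor.read_state();print(s['tool_pos'],s['width'],s['grip_force'])
E
```

```text
[0.47906418 0.01595324 0.13275634] 0.18856147082613678 29.60895538330078
```

step_arm:
  series: [0,0,0.012,0,0,0,0.024,0,0,0,0.034,0,0,0,0.039,0,0,0,0.04,0,0,0,0.04,0]

```text
time: 21.88
tool_pos: [0.4791, 0.0153, 0.0925]
tcp_rot: [-0.0, 3.141, 0.0]
wrist_force: [-0.1, -0.5, -1.2]
width: 0.192
grip_force: 29.6
```

step_arm:
  series: [0,0,0.001,0,0,0,0.001,0]

```text
time: 22.12
tool_pos: [0.479, 0.0154, 0.0916]
tcp_rot: [-0.0, 3.141, 0.0]
wrist_force: [-0.1, 0.3, -1.7]
width: 0.184
grip_force: 29.6
```

step_arm:
  series: [0,0,0.001,0,0,0,0.001,0]

```text
time: 22.38
tool_pos: [0.4788, 0.0154, 0.0903]
tcp_rot: [0.0, -3.142, 0.0]
wrist_force: [-0.1, 0.2, -1.7]
width: 0.192
grip_force: 29.6
```

step_arm:
  series: [0,0,0.001,0,0,0,0.001,0]

```text
time: 22.62
tool_pos: [0.4788, 0.0154, 0.0892]
tcp_rot: [0.0, -3.141, 0.0]
wrist_force: [0.4, -0.6, -1.2]
width: 0.185
grip_force: 29.6
```

step_arm:
  series: [0,0,0.001,0,0,0,0.001,0]

```text
time: 22.88
tool_pos: [0.479, 0.0153, 0.089]
tcp_rot: [-0.0, 3.142, -0.0]
wrist_force: [-2.4, -0.4, 4.7]
width: 0.189
grip_force: 30.2
```

step_arm:
  series: [0,0,-0.0008,0,0,0,-0.0008,0]

```text
time: 23.12
tool_pos: [0.479, 0.0154, 0.089]
tcp_rot: [-0.0, 3.141, 0.0]
wrist_force: [0.5, 0.8, 1.1]
width: 0.188
grip_force: 29.7
```

step_arm:
  series: [0,0,0,0,0,0,0,0,0,0,0,0]
  gripper: 0.45

```text
time: 23.5
tool_pos: [0.4789, 0.0154, 0.0891]
tcp_rot: [-0.0, 3.142, -0.0]
wrist_force: [-0.3, 0.5, 0.3]
width: 0.452
grip_force: 0.0
```

step_arm:
  series: [0,0,-0.02,0,0,0,-0.06,0,0,0.05,-0.06,0,0.003,0.11,-0.06,0,0.006,0.17,-0.04,0,0.006,0.225,-0.02,0,0.006,0.242,-0.01,0,0.006,0.242,-0.01,0]

```text
time: 24.5
tool_pos: [0.4719, 0.2576, 0.098]
tcp_rot: [0.004, -3.14, 0.002]
wrist_force: [0.3, -0.5, 0.6]
width: 0.446
grip_force: 0.0
```

```bash
python3 - <<'E'
from h import *
q=knob('a',.0315,'w6.png')
s=monitor.read_state();print(s['tool_pos'],s['width'],proj(q,[.4725,.2572,.0315]))
E
```

```text
a [315.7 209.9] 0.56 [0.4709 0.2581 0.0315] d [-0.001   0.0005 -0.0665]
[0.47290852 0.25636374 0.09922657] 0.4460096144138055 [314.4602066  211.95960216]
```

View pics/w6.png

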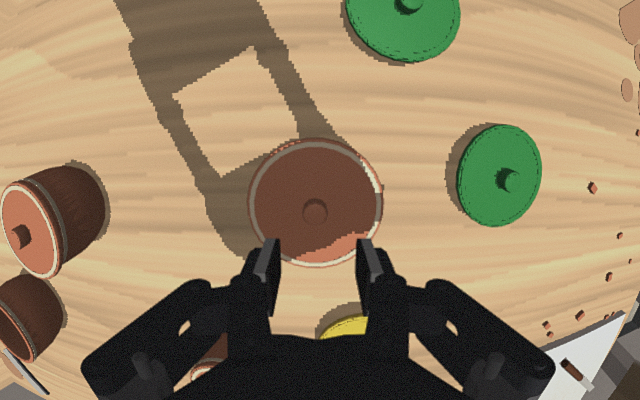

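Lid A's knob is at (315,211) and lid B sits on jar B (35,230). Now grip lid A.

step_arm:
  series: [0.001,0,0.03,0,0.001,0,0.05,0,0.001,0,0.063,0,0.001,0,0.07,0,0.001,0,0.07,0]

```text
time: 25.22
tool_pos: [0.472, 0.2569, 0.0292]
tcp_rot: [-0.001, -3.142, 0.0]
wrist_force: [0.6, -0.4, 0.0]
width: 0.453
grip_force: 0.0
```

step_arm:
  series: [0,0,0,0,0,0,0,0,0,0,0,0,0,0,0,0]
  gripper: 0
  newtons: 35

```text
time: 25.72
tool_pos: [0.4726, 0.2578, 0.03]
tcp_rot: [-0.001, 3.14, 0.001]
wrist_force: [-0.9, -0.9, 5.1]
width: 0.184
grip_force: 34.4
```

step_arm:
  series: [0,0,-0.02,0,0,0,-0.08,0,0,0,-0.14,0,-0.01,-0.03,-0.155,0,-0.045,-0.08,-0.155,0,-0.08,-0.13,-0.155,0,-0.115,-0.18,-0.155,0,-0.15,-0.23,-0.155,0]

```text
time: 26.72
tool_pos: [0.6221, 0.0259, 0.1832]
tcp_rot: [0.0, -3.14, -0.001]
wrist_force: [-0.0, 1.0, -1.1]
width: 0.183
grip_force: 34.4
```

step_arm:
  series: [-0.04,-0.045,0,0,-0.075,-0.09,0,0,-0.11,-0.135,0,0,-0.117,-0.147,0,0,-0.117,-0.147,0,0,-0.117,-0.147,0,0]

```text
time: 27.48
tool_pos: [0.7378, -0.1181, 0.1834]
tcp_rot: [0.002, -3.14, -0.002]
wrist_force: [-0.9, 0.5, -1.7]
width: 0.182
grip_force: 34.4
```

```bash
python3 jar.py a .084 .050 .044 a1.png
```

```text
a [304.1  57.3] 0.82 [ 0.6257 -0.1264  0.084 ] d [-0.1121 -0.0083 -0.0994]
[ 0.7381 -0.1178  0.1841] 0.18480982804482365 34.39448833465576
rimfit [[144.513, 0.6237, -0.1284], [139.0397, 0.6237, -0.1244], [131.9215, 0.6237, -0.1264], [131.7406, 0.6257, -0.1264], [130.5463, 0.6217, -0.1284]]
shift tool x,y to centre [ 0.1144 -0.0086]
```

View pics/a1.png

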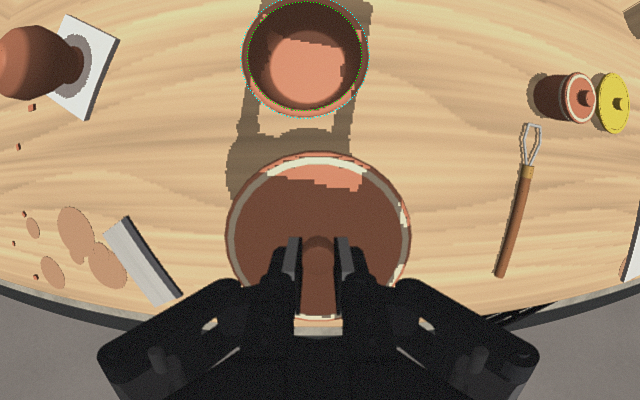

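I've now viewed more pictures than the limit allows (16 against 14), so from here I use numbers only. Jar A's rim is cut at the picture's top, so I'll shift back slightly and refit.

step_arm:
  series: [0.02,-0.006,0,0,0.02,-0.006,0,0,0.02,-0.006,0,0]

```text
time: 28.0
tool_pos: [0.7192, -0.1249, 0.1847]
tcp_rot: [-0.001, 3.14, 0.0]
wrist_force: [0.1, -0.2, -1.5]
width: 0.185
grip_force: 34.4
```

```bash
python3 jar.py a .084 .050 .044 a2.png; python3 - <<'E'
from h import *
q=snap('wrist');s=monitor.read_state()
print(s['tool_pos'])
im=q['image'];hs=cv2.cvtColor(im,cv2.COLOR_RGB2HSV);m=((hs[...,0]<13)|(hs[...,0]>172))&(hs[...,1]>100)
# radial scan from estimated centre (both bright rim inner edge and outer edge)
for x,y in [(.6237,-.1262)]:
    for a in np.arange(0,2*np.pi,np.pi/6):
        rr=np.arange(.035,.060,.001)
        P=np.array([proj(q,[x+r*np.cos(a),y+r*np.sin(a),.084]) for r in rr])
        v=[int(im[int(round(p[1])),int(round(p[0]))].sum()) if 0<=p[1]<399 and 0<=p[0]<639 else -1 for p in P]
        print(round(np.degrees(a)),v)
E
```

```text
a [314.5  79.5] 0.6 [ 0.625  -0.1253  0.084 ] d [-0.0943 -0.0005 -0.1007]
[ 0.7194 -0.1251  0.1845] 0.18497104348708765 34.3933367729187
rimfit [[204.9178, 0.623, -0.1253], [197.9306, 0.623, -0.1233], [192.8571, 0.625, -0.1253], [189.2848, 0.623, -0.1273], [186.3491, 0.621, -0.1253]]
shift tool x,y to centre [0.0958 0.0004]
[ 0.71933161 -0.12529226  0.18415679]
0 [284, 277, 253, 235, 215, 184, 186, 179, 229, 261, 266, 261, 226, 253, 277, 308, 298, 301, 304, 300, 304, 290, 221, 206, 397]
30 [225, 197, 216, 190, 176, 177, 174, 169, 251, 457, 478, 473, 404, 228, 256, 285, 284, 287, 282, 298, 282, 297, 299, 538, 569]
60 [176, 172, 181, 177, 175, 160, 159, 160, 229, 249, 263, 241, 244, 228, 491, 572, 561, 550, 565, 558, 556, 559, 557, 553, 545]
90 [177, 148, 137, 157, 133, 136, 152, 143, 153, 235, 253, 255, 240, 230, 328, 512, 510, 515, 495, 512, 499, 504, 494, 504, 499]
120 [144, 156, 137, 157, 147, 158, 154, 145, 145, 169, 222, 245, 244, 220, 445, 578, 574, 569, 571, 560, 575, 568, 576, 571, 577]
150 [148, 151, 140, 146, 136, 159, 123, 167, 140, 154, 361, 254, 247, 262, 249, 301, 330, 326, 334, 331, 339, 341, 338, 348, 336]
180 [142, 164, 151, 147, 141, 150, 143, 147, 177, 140, 210, 243, 242, 252, 252, 321, 352, 344, 346, 341, 326, 324, 303, 308, 307]
210 [145, 160, 141, 140, 142, 151, 143, 147, 148, 155, 308, 475, 483, 471, 444, 355, 326, 321, 339, 332, 333, 343, 350, 353, 360]
240 [185, 162, 163, 155, 151, 147, 152, 147, 159, 184, 418, 486, 471, 247, 239, 295, 312, 319, 312, 308, 326, 578, 567, 568, 560]
270 [196, 189, 174, 169, 168, 165, 158, 153, 164, 257, 404, 480, 464, 446, 296, 255, 275, 401, 536, 525, 523, 522, 529, 522, 527]
300 [237, 238, 226, 201, 183, 172, 151, 150, 194, 312, 341, 494, 452, 434, 358, 306, 292, 307, 315, 315, 310, 306, 299, 313, 302]
330 [266, 248, 233, 215, 223, 182, 169, 173, 216, 468, 489, 462, 439, 415, 405, 500, 333, 270, 269, 293, 298, 295, 296, 294, 289]
```

step_arm:
  series: [0.05,-0.001,0,0,0.095,-0.003,0,0,0.095,-0.003,0.02,0,0.095,-0.003,0.04,0,0.095,-0.003,0.045,0,0.095,-0.003,0.045,0]

```text
time: 28.95
tool_pos: [0.6242, -0.1284, 0.1378]
tcp_rot: [0.001, -3.14, -0.001]
wrist_force: [0.1, 0.3, -1.7]
width: 0.181
grip_force: 34.4
```

step_arm:
  series: [0,0,0.012,0,0,0,0.024,0,0,0,0.034,0,0,0,0.038,0,0,0,0.038,0]

```text
time: 29.58
tool_pos: [0.6236, -0.1285, 0.1006]
tcp_rot: [0.0, -3.141, -0.0]
wrist_force: [0.5, -0.6, -1.6]
width: 0.181
grip_force: 34.4
```

step_arm:
  series: [0,0,0.0015,0,0,0,0.0015,0]

```text
time: 29.82
tool_pos: [0.6241, -0.1287, 0.1]
tcp_rot: [-0.0, 3.141, -0.0]
wrist_force: [0.9, -0.7, -1.3]
width: 0.181
grip_force: 34.4
```

step_arm:
  series: [0,0,0.001,0,0,0,0.001,0]

```text
time: 30.08
tool_pos: [0.6239, -0.1286, 0.0987]
tcp_rot: [-0.0, 3.141, -0.0]
wrist_force: [-0.2, 1.0, -2.3]
width: 0.185
grip_force: 34.4
```

step_arm:
  series: [0,0,0.001,0,0,0,0.001,0]

```text
time: 30.32
tool_pos: [0.624, -0.1286, 0.0977]
tcp_rot: [-0.0, 3.141, -0.0]
wrist_force: [-0.2, 0.7, -0.1]
width: 0.183
grip_force: 34.5
```

step_arm:
  series: [0,0,0.001,0,0,0,0.001,0]

```text
time: 30.58
tool_pos: [0.624, -0.1287, 0.0977]
tcp_rot: [-0.0, 3.141, -0.0]
wrist_force: [-2.3, 1.1, 5.0]
width: 0.186
grip_force: 35.0
```

Contact at the seated height. Release and withdraw clear, then check with the numbers.

step_arm:
  series: [0,0,-0.0007,0,0,0,-0.0007,0]

```text
time: 30.82
tool_pos: [0.624, -0.1287, 0.0977]
tcp_rot: [-0.0, 3.141, -0.0]
wrist_force: [-1.6, 1.2, 4.1]
width: 0.184
grip_force: 34.8
```

step_arm:
  series: [0,0,0,0,0,0,0,0,0,0,0,0]
  gripper: 0.45

```text
time: 31.2
tool_pos: [0.6238, -0.1286, 0.0969]
tcp_rot: [0.0, -3.141, -0.0]
wrist_force: [0.4, 0.5, 0.9]
width: 0.453
grip_force: 0.0
```

step_arm:
  series: [0,0,-0.02,0,0,0,-0.07,0,0,0,-0.13,0,0,0.05,-0.14,0,0,0.09,-0.14,0,0,0.09,-0.14,0,0,0.09,-0.14,0]

```text
time: 32.08
tool_pos: [0.6241, -0.0388, 0.2383]
tcp_rot: [-0.001, 3.14, -0.001]
wrist_force: [-0.3, -0.1, 0.2]
width: 0.449
grip_force: 0.0
```

```bash
python3 - <<'E'
from h import *
J=dict(a=(.6228,-.128,.084),b=(.4775,.0155,.076),c=(.458,-.2425,.068),d=(.630,.1695,.060))
for n in ['wrist','top','side']:
    q=snap(n)
    for k,(x,y,z) in J.items():
        e=proj(q,[x,y,z+.0145]);c=[r for r in viewer.spot_point(q,f'lid_{k}_knob') if np.hypot(*(r['point']-e))<14]
        print(n,k,'pred',np.round(e,1),'seen',[(np.round(r['point'],1).tolist(),round(r['score'],2),np.round(atz(q,r['point'],z+.0145)[:2]-[x,y],4).tolist()) for r in c[:1]])
        if n=='side':continue
        # cream line ring (near disc edge): ellipse/circle fit in disc-top plane -> centre, tilt check
        R0=dict(a=.052,b=.044,c=.036,d=.029)[k];im=q['image'];hs=cv2.cvtColor(im,cv2.COLOR_RGB2HSV);E=[]
        for a in np.arange(0,2*np.pi,np.pi/24):
            v=[]
            for r in np.arange(R0-.010,R0+.006,.0005):
                p=proj(q,[x+r*np.cos(a),y+r*np.sin(a),z+.007]).round().astype(int)
                if 0<=p[0]<640 and 0<=p[1]<400: v.append((int(hs[p[1],p[0],1]),r))
            if v and min(v)[0]<75: E.append((a,min(v)[1]))
        if len(E)>12:
            E=np.array(E);A=np.c_[np.ones(len(E)),np.cos(E[:,0]),np.sin(E[:,0])];f=np.linalg.lstsq(A,E[:,1],rcond=None)[0];print('   cream r,dx,dy',np.round(f,4),'res',np.round(np.std(A@f-E[:,1]),4),len(E))
    for l in ['study','loop_tool']:
        print(n,l,[np.round(r['point'],1).tolist() for r in viewer.spot_point(q,l)[:1]])
E
```

```text
wrist a pred [223.7 183.6] seen [([228.1, 184.0], 0.79, [0.0005, 0.0045])]
   cream r,dx,dy [0.0471 0.0009 0.0014] res 0.0005 48
wrist b pred [374.2  30.8] seen [([369.5, 32.7], 0.64, [0.0022, -0.0044])]
   cream r,dx,dy [0.0394 0.0006 0.0018] res 0.0006 42
wrist c pred [127.1  34.3] seen [([128.7, 35.7], 0.73, [0.0021, 0.0024])]
   cream r,dx,dy [0.0311 0.0016 0.002 ] res 0.0013 48
wrist d pred [496.6 185.5] seen [([498.3, 186.5], 0.62, [0.0011, 0.0026])]
   cream r,dx,dy [ 0.0244 -0.0003  0.001 ] res 0.0014 48
wrist study [[72.8, 144.4]]
wrist loop_tool [[432.5, 266.7]]
top a pred [362.8 176. ] seen [([363.7, 175.8], 0.89, [0.0005, -0.0023])]
   cream r,dx,dy [ 0.0442  0.0022 -0.0031] res 0.003 21
top b pred [306.6 232.5] seen []
top c pred [408.5 240.8] seen [([410.2, 242.9], 0.7, [-0.0053, -0.0042])]
   cream r,dx,dy [ 0.0305  0.0027 -0.0003] res 0.0008 45
top d pred [248.2 175.4] seen [([250.2, 176.4], 0.7, [-0.0026, -0.0054])]
   cream r,dx,dy [ 0.0245  0.0014 -0.0007] res 0.0024 44
top study [[470.6, 196.3]]
top loop_tool [[263.7, 133.3]]
side a pred [367.2 211.5] seen [([366.4, 211.6], 0.58, [-0.0017, 0.0011])]
side b pred [281.7 211.7] seen [([283.4, 212.9], 0.87, [0.0007, -0.0054])]
side c pred [353.7 290.6] seen [([354.0, 290.0], 0.79, [0.0014, 0.0005])]
side d pred [288.7 152.7] seen [([290.0, 154.1], 0.79, [-0.001, -0.0065])]
side study [[453.4, 327.4]]
side loop_tool [[334.9, 151.8]]
```

The cream rings fit flat circles at the seated height on all four jars, centred to within 1–3 mm, and the study and loop tool are unmoved. Handing in.

```bash
python3 -c "
from workcell import job
print(job.finish_job())"
```

```text
the job is handed in; nothing more can be done
None
```

All four lids are seated knob-up on their jars and the job is handed in after about 32 s of arm time (no verdict was returned), but I viewed 16 pictures against the limit of 14.

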